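Clip the coffee scoop's snap hook to the tether eye

TASK

Clip the blue coffee scoop to the brass tether eye on the counter: press the orange sprung gate of the hook on its handle gently against the eye's near post until the post passes and the gate springs shut behind it. Then draw the scoop back with a light tug so that you feel the closed gate hold, and leave it clipped, standing level on the counter and let go. Do not force the hook, and leave the other things where they are.

Things in the scene. Friction and masses are not known exactly. Their poses are not given: they have to be found in the camera images.
- scoop: Blue plastic coffee scoop, 110 to 165 g, standing level on its bowl and a small foot under the handle. Origin: centre of the bowl's underside; z up; x runs along the handle from the bowl to the snap hook at its end. Bowl 54 mm across, 36 mm tall; overall 185 mm long
- handle (a point): Grip point, 65 mm along x and 30 mm above the scoop's underside, in the middle of the handle: a straight level bar, 14 mm wide (y), 12 mm tall, from x = 27 to 112 mm. A 10 mm thick foot stands below it at x = 94 mm
- hook (a point): Middle of the shut gate's line, x = 152.5 mm, y = 0, 30 mm above the scoop's underside. The steel hook is a rigid level U of 7 mm wire, open to +x: back at x = 115 mm (inner face 34 mm behind this point), arms at y = +18.5 and -18.5 mm (inner faces at +15 and -15), ending at x = 158 mm. The gate, a 7 mm orange rod, crosses its mouth from a vertical hinge at y = -18.5 to its free end at y = +12
- gate (a joint): Gate angle (rad): 0 shut, up to 1.35 pushed in towards the handle. Opens inwards only; a spring shuts it; pulled from inside it holds. The post should press near its free end, at y = 5 mm: that takes 3 to 6 N, and with its axis about 26 mm past the shut gate's line the gate snaps shut behind it. Some 3.5 mm farther it meets the hook's rigid back. Over 20 N strains the hook; a 5 N tug is plenty
- bracket: Aluminium base of the tether eye, screwed to the counter, 102 x 50 x 6 mm, x = -17 to 85 mm. Origin: on the counter under the nominal near post; z up; x points from the near post to the far post, roughly away from the robot. The hook goes on from the -x side with the scoop's x along this x, its wire 15 to 75 mm above the counter
- eye (a point): Nominal axis of the near post of the brass eye, 30 mm above the counter (the hook wire's height when the scoop stands on it). The real post, 9 mm thick, stands anywhere up to 6.5 mm nearer or farther along the bracket's x than this point (not reported: feel for it or look); across, it is true. It does not give under the hook's forces
- loop_top (a point): Middle of the eye's top bar, nominal, 85 mm above the counter. The eye is a closed upright loop of 9 mm brass rod in the bracket's x-z plane: near post, top bar, far post 64 mm behind the near one; clamped in a slot of the base
- tumbler: matt black ceramic tumbler, 76 mm across, 95 mm tall; origin at the centre of its underside
- tamper: copper-toned steel coffee tamper standing on its 58 mm foot, 90 mm tall; origin at the centre of its underside
- jug: small metal milk mug with a handle, 76 mm across, 90 mm tall; origin at the centre of its underside
- sugar_bowl: white ceramic bowl, 88 mm across, 50 mm tall; origin at the centre of its underside
- canister: clear acrylic coffee canister with a wooden lid, 104 mm across, 153 mm tall; origin at the centre of its underside
- saucer: blue ceramic saucer, 120 mm across, 18 mm tall; origin at the centre of its underside
Things that resemble listed ones, but are neither listed nor needed, are in the scene too. Of the things that look like the scoop, take the one that is nearest to the robot's base at the start. Leave any green look-alike of the bracket alone.

How it is judged:
By the outcome, as a careful person would: the job done as asked, in the order asked, and still so for the second after the job is handed in, with the robot touching nothing.
It also fails if it takes over 48 s, if anything falls off the work surface, if the arm or the gripper's body presses on something with over 40 N, if the wrist force passes 120 N, or if a joint passes its speed limit or range.

ROBOT

A 6-joint arm with a two-finger parallel gripper is mounted at the origin on the work surface. World frame = base frame: x ahead of the robot, y to its left, z up, the work surface at z = 0. Lengths are in mm, angles in rad, forces in N, time in s.
With the tool pointing down it reaches from about 275 to 750 mm from the base axis. Payload 10.2 kg.
Tool frame: the origin (TCP) lies between the finger pads; the fingertips stand 22 mm ahead of it and the grasp point (between the pads) lies 3 mm ahead of it (ctrl.nose_length is the distance from the TCP to the fingertips, in mm); y points along the fingers, z is the direction in which the jaws open and shut, and the axes are right-handed (so a half turn about y gives the same grasp; the last joint's range is limited). The gripper opens to 85 mm and grips with 20 to 120 N. Pads are 22 mm wide; open, the fingers measure 114 mm over their backs; the gripper's body (76 mm by 85 mm) begins 54 mm behind the grasp point. The pads swing forward as they close: fully open they stand 13 mm farther back than shut.
Start: joints at [-1.569, 0.313, 1.498, -0, 1.331, -0.223], TCP at [117.015, -511.8, 253.294] pointing down, gripper open.
Joint ranges: [-2.94, 2.94], [-0.97, 2.17], [0.19, 2.56], [-1.23, 4.37], [0.02, 3.11], [-2.88, 2.88]. Speed limits (rad/s): [2.39, 2.39, 3.01, 3.14, 3.14, 3.14].

INTERFACE

Orientations are given as a unit quaternion [w, x, y, z].
In Python, from rig import ctrl, eyes, models gives the robot as it stands.
- The arm moves only by the shell command python3 -m crank 'ROWS' [FORCE]. ROWS is JSON, a list of rows, each an object with "dp": the shift along the tool's x, y, z in mm, a list of three; "roll": the turn about the tool's y in rad; "gripper": the closure in counts, from 0 (fully open) to 255 (shut). A call has 1 to 10 rows; each row is the pose to reach, as a shift and turn from the pose commanded when the call began, along the tool's axes at that moment; what a row does not reach only later rows make up. A row lasts 1/12 s, in which the tool goes at most 41.7 mm and 7.16 degrees, less where a joint would pass 70% of its speed; a pose out of reach is approached as far as the arm can. A call with a gripper value outside its range is refused whole. The fingers move at their own pace and stop on an object; FORCE is the grip in N (left out, the last holds). Time passes only in rows, so rows that repeat a pose let the fingers close. It gives the time, the measured TCP pose, the force and the opening at its end, in the units of the state.
- ctrl.sense(): the state, without advancing time (a new reading comes with each control period).
- eyes.capture(name): name is "scene" or "top" or "wrist"; returns a dict with "color" (400x640x3 uint8, red, green, blue), "fx", "fy", "cx", "cy" (pixels), "R" (3x3) and "t" (3): a world point X has camera coordinates R X + t. Camera axes: x right, y down, z forward; pixel columns grow to the right and rows downward; lengths in mm; the calibration is good to about 2 mm. A picture is of the moment at which its call begins. There is no depth.
- ctrl.finish_job(): hands the job in, once; it reports no verdict.
Trained networks look in a picture, given as the dict that the camera call returned (one of the last four; its "shot" number tells which), for a name from the list of things; names that differ only in an ending like _2 or _b are one class to them, and where a whole thing is asked for, a point or a joint stands for the part that bears it (a point fixed in the world has none). Each returns a list of dicts, best first, with "confidence" (0 to 1); they miss things now and then, are a little off and sometimes report something else, mostly with a low value. They report only what shows in the picture. A call takes as long as a camera call. They do not tell look-alikes from the thing itself.
- models.spot_in(picture, label): "extent" ([centre column, centre row, width, height] in pixels, round what is visible of it).
- models.spot_point(picture, label): "centre" ([column, row] in pixels: a listed point, or the origin of a listed thing).
The state is a dict: "time_s": time; "joints": joint angles; "dq": joint speeds; "tau": joint torques, N m; "eef_pos": TCP position; "ee_rot": TCP orientation; "force": force on the tool from outside, world axes, zero at the start; "wrist_torque": the same for the moment, N m; "grip_width": opening from 0.0 (shut) to 1.0 (fully open).
Only numpy, scipy, OpenCV 4.12 (cv2) and the standard library are available. Lean on these libraries where they do the work, as an engineer would, in place of code of your own. Each camera call takes 0.05 s, during which the arm holds its last target. There are 200 camera calls.

## Working session

There is one attempt and no reset: what is moved stays moved. The work goes in short steps, Python scripts to look and compute and a shell command to move; the robot and the scene stay as the last step left them, time stands still between calls to the robot, and variables do not carry over. Pictures are saved under pics/ and viewed, about 8 in all and at most 12, crops included, and the job is handed in when it is done.

```bash
mkdir -p pics; ls
cat > h.py <<'E'
import numpy as np, cv2
from rig import ctrl, eyes, models
def save(p,name,crop=None,s=1):
    im=p["color"][:,:,::-1]
    if crop: a,b,c,d=crop; im=im[b:d,a:c]
    cv2.imwrite("pics/"+name,cv2.resize(im,None,fx=s,fy=s,interpolation=cv2.INTER_CUBIC))
def ray(p,uv):
    R=np.array(p["R"]);t=np.array(p["t"])
    d=R.T@np.array([(uv[0]-p["cx"])/p["fx"],(uv[1]-p["cy"])/p["fy"],1.]);return -R.T@t,d
def atz(p,uv,z):
    o,d=ray(p,uv);return o+d*(z-o[2])/d[2]
def proj(p,X):
    c=np.array(p["R"])@np.array(X,float)+np.array(p["t"]);return np.array([p["fx"]*c[0]/c[2]+p["cx"],p["fy"]*c[1]/c[2]+p["cy"]])
E
python3 - <<'E'
from h import *
s=ctrl.sense();print(s,ctrl.nose_length)
P={n:eyes.capture(n) for n in("top","scene")}
c=np.vstack([P["top"]["color"]])
for n in P: save(P[n],n+".png",s=1.25)
Z=dict(scoop=0,handle=30,hook=30,bracket=0,eye=30,loop_top=85,tumbler=0,tamper=0,jug=0,sugar_bowl=0,canister=0,saucer=0)
for n in P:
  print(n,(-np.array(P[n]["R"]).T@P[n]["t"]).round())
  for l,z in Z.items():
    for r in models.spot_point(P[n],l):
      if r["confidence"]>.25: print(l,np.round(r["centre"]),round(r["confidence"],2),atz(P[n],r["centre"],z).round(1)[:2])
E
```

```text
pics
{'time_s': 0.0, 'joints': array([-1.56940282e+00,  3.13482247e-01,  1.49841791e+00, -3.25696799e-06,
        1.33097390e+00, -2.23410929e-01]), 'dq': array([-3.62908514e-05, -3.45282072e-05,  1.50213961e-03, -5.99267980e-04,
        6.63934074e-04,  4.14855128e-04]), 'tau': array([ 1.05709976e-03, -4.12263894e+01, -2.59740311e+01, -1.09123000e-04,
        4.14601978e-03,  9.21275301e-06]), 'eef_pos': array([ 117.01225642, -511.57351507,  252.72576379]), 'ee_rot': array([ 0.07936245, -0.07926429,  0.7030948 , -0.70219404]), 'force': array([-0.42763356, -0.12768811, -0.7557255 ]), 'wrist_torque': array([ 0.039537  ,  0.06215404, -0.03516791]), 'grip_width': 1.0002738694100402} 22.0
top [ 438.  -37. 1256.]
scoop [366. 253.] 0.76 [ 460.7 -187.2]
scoop [244. 143.] 0.76 [793.2 166. ]
scoop [408. 130.] 0.56 [ 825.9 -323.8]
handle [373. 227.] 0.87 [ 534.9 -205. ]
handle [221. 136.] 0.72 [805.9 227.8]
handle [421. 149.] 0.7 [ 757.5 -353.6]
hook [191. 129.] 0.97 [827.2 316. ]
hook [383. 199.] 0.86 [ 612.6 -237.5]
hook [431. 178.] 0.58 [ 672.3 -377.3]
hook [310. 168.] 0.26 [706.9 -30.9]
br
[... 825 characters left out ...]
.5 -357.1]
handle [403. 176.] 0.6 [794.5 227.8]
hook [424. 162.] 0.93 [829.  328.2]
hook [269. 297.] 0.67 [ 668.7 -384.8]
hook [286. 245.] 0.56 [ 610.  -221.3]
bracket [348. 183.] 0.85 [637.9 115.3]
bracket [296. 185.] 0.8 [484.1   5.5]
eye [297. 181.] 0.6 [493.2   3.1]
eye [348. 181.] 0.56 [641.9 100.4]
loop_top [354. 175.] 0.8 [665.4  97.4]
loop_top [298. 178.] 0.65 [513.5 -16.5]
tumbler [335. 257.] 0.79 [ 753.9 -160.8]
tamper [344. 221.] 0.81 [706.8 -29.4]
jug [361. 114.] 0.62 [491.9 459.5]
sugar_bowl [230. 324.] 0.62 [ 617.1 -499.5]
canister [401. 138.] 0.58 [694.8 420.8]
saucer [180. 278.] 0.81 [ 396.4 -477.7]
saucer [339. 260.] 0.53 [ 768.5 -164.1]
saucer [343. 222.] 0.46 [705.6 -34.5]
```

View pics/top.png

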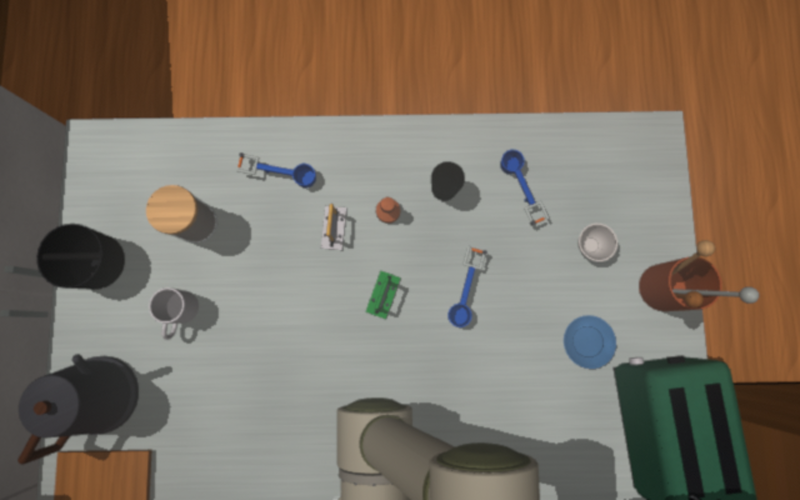

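Run:
```python
from h import *
p=eyes.capture("top");q=eyes.capture("scene")
a=p["color"][120:280,180:450,::-1];b=q["color"][140:330,220:450,::-1]
a=cv2.resize(a,(506,300),interpolation=cv2.INTER_CUBIC);b=cv2.resize(b,(363,300),interpolation=cv2.INTER_CUBIC)
a=cv2.resize(p["color"][120:280,180:450,::-1],(506,300));b=cv2.resize(b,(363,300))
w=np.zeros((600,800,3),np.uint8)
w[:300,:400]=cv2.resize(p["color"][170:275,250:390,::-1],(400,300),interpolation=cv2.INTER_CUBIC)
w[:300,400:]=cv2.resize(p["color"][120:225,180:320,::-1],(400,300),interpolation=cv2.INTER_CUBIC)
w[300:,:400]=cv2.resize(q["color"][155:260,230:370,::-1],(400,300),interpolation=cv2.INTER_CUBIC)
w[300:,400:]=cv2.resize(q["color"][120:225,310:450,::-1],(400,300),interpolation=cv2.INTER_CUBIC)
cv2.imwrite("pics/crops.png",w)
```

```text
(no output)
```

View pics/crops.png

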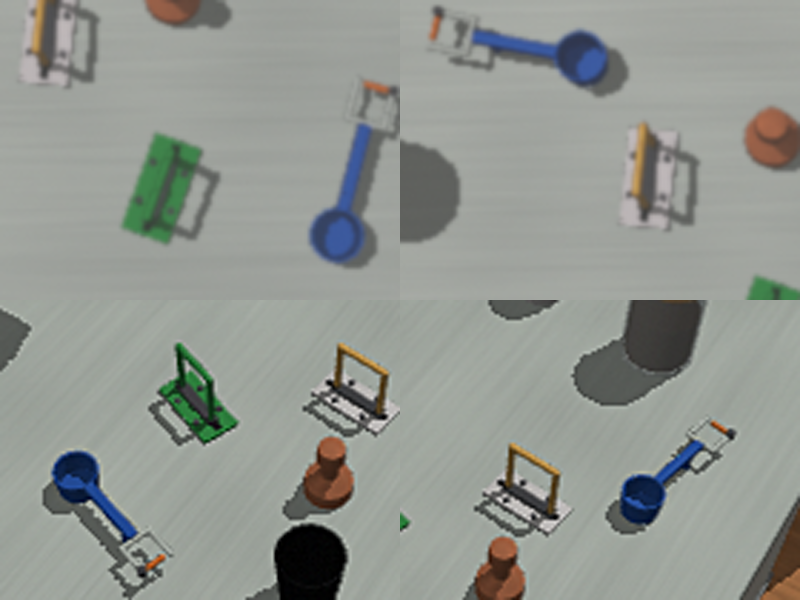

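The three look-alike scoops in the top view are at (366,253), (244,143) and (408,130). The first, with its bowl at about (461,-188), is about 500 mm from the base and the others over 800 mm, so it is the one to take. The crop shows it is blue with an orange gate. The brass eye on aluminium is at (263,197). The green look-alike at (301,245) stays untouched.

```bash
cat >> h.py <<'E'
from scipy.spatial.transform import Rotation as Ro
def rot(s): q=s["ee_rot"];return Ro.from_quat([q[1],q[2],q[3],q[0]])
def plan(xyz,yaw):
    """shift in tool axes to reach xyz; roll so that jaw axis (tool z) is perpendicular to yaw direction"""
    s=ctrl.sense();M=rot(s).as_matrix()
    d=M.T@(np.array(xyz)-s["eef_pos"])
    x=np.arctan2(M[1,0],M[0,0]); e=(yaw-x+np.pi/2)%np.pi-np.pi/2  # world yaw change of tool x (mod pi)
    return d.round(1),"roll",round(float(-e if M[2,1]<0 else e),3),"yaw now",round(float(x),3)
E
python3 - <<'E'
from h import *
s=ctrl.sense();print(rot(s).as_matrix().round(3))
b=np.array([462.,-188]);h=np.array([611,-232.]);u=(h-b)/np.linalg.norm(h-b);yaw=np.arctan2(u[1],u[0])
g=b+65*u;print(yaw,np.linalg.norm(h-b),g)
print(plan([*g,200],yaw))
E
```

```text
[[-0.975  0.     0.223]
 [-0.223  0.    -0.975]
 [-0.    -1.    -0.   ]]
-0.28714116159109615 155.36087023443193 [ 524.33873423 -206.40875373]
(array([-465.1,   53.3, -206.9]), 'roll', 0.512, 'yaw now', -2.917)
```

```bash
python3 -m crank '[{"dp":[-465,53,-207],"roll":0.51,"gripper":60},{"dp":[-465,53,-207],"roll":0.51,"gripper":60},{"dp":[-465,53,-207],"roll":0.51,"gripper":60},{"dp":[-465,53,-207],"roll":0.51,"gripper":60},{"dp":[-465,53,-207],"roll":0.51,"gripper":60},{"dp":[-465,53,-207],"roll":0.51,"gripper":60},{"dp":[-465,53,-207],"roll":0.51,"gripper":60},{"dp":[-465,53,-207],"roll":0.51,"gripper":60},{"dp":[-465,53,-207],"roll":0.51,"gripper":60},{"dp":[-465,53,-207],"roll":0.51,"gripper":60}]'
python3 -m crank '[{"dp":[-50,0,-120],"gripper":60}]' >/dev/null
python3 - <<'E'
from h import *
s=ctrl.sense();print(s["eef_pos"],s["force"],s["grip_width"],s["time_s"])
print(plan([524,-206,200],-0.287))
E
```

```text
time_s: 2.23
eef_pos: [439.5, -269.6, 211.5]
ee_rot: [0.1, -0.101, -0.7, 0.7]
force: [0.1, -1.6, 0.4]
grip_width: 0.763
[ 439.47434094 -269.60473265  211.54336464] [ 0.07675092 -1.58102189  0.36595337] 0.7628046402418656 2.2333
(array([-63.2,  11.5, -84.8]), 'roll', 0.002, 'yaw now', 2.856)$[0]: bad value
```

```bash
python3 -m crank '[{"dp":[-63,12,-85],"roll":0,"gripper":60},{"dp":[-63,12,-85],"roll":0,"gripper":60},{"dp":[-63,12,-85],"roll":0,"gripper":60},{"dp":[-63,12,-85],"roll":0,"gripper":60}]'
python3 - <<'E'
from h import *
p=eyes.capture("wrist");save(p,"w1.png",s=1.25)
for l,z in dict(scoop=0,handle=30,hook=30).items():
  for r in models.spot_point(p,l): print(l,np.round(r["centre"]),round(r["confidence"],2),atz(p,r["centre"],z).round(1)[:2])
print(proj(p,ctrl.sense()["eef_pos"]))
E
```

```text
time_s: 2.57
eef_pos: [524.9, -204.1, 198.6]
ee_rot: [-0.099, 0.099, 0.701, -0.7]
force: [-0.0, 0.7, -0.3]
grip_width: 0.767
scoop [325. 234.] 0.7 [ 460.4 -187.1]
scoop [323. 186.] 0.46 [ 519.3 -201.7]
handle [321. 187.] 0.85 [ 525.3 -201.1]
hook [323.  98.] 0.58 [ 611.7 -228.7]
hook [116.  63.] 0.54 [696.5 -47.1]
[333.35214961 269.51447289]
```

View pics/w1.png

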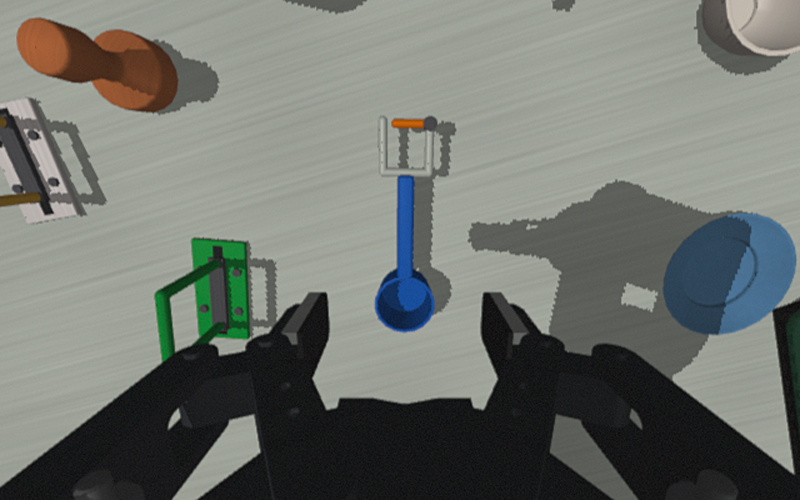

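The wrist view shows the target scoop upright in the frame, with the bowl at view (405,302), the hook at (405,125) and the gate hinge on the right (-y). The fingers straddle the handle line, and nothing is near them.

Run:
```python
from h import *
p=eyes.capture("wrist")
im=cv2.cvtColor(p["color"],cv2.COLOR_RGB2HSV);m=(cv2.inRange(im,(105,120,60),(125,255,255)))
pts=[]
for v in range(146,210,4):
  c=np.where(m[v,290:360])[0]
  if len(c)>4: pts.append(atz(p,[290+(c[0]+c[-1])/2,v],36)[:2])
pts=np.array(pts);f=np.polyfit(pts[:,0],pts[:,1],1);yaw=np.arctan(f[0]);print(len(pts),yaw,np.polyval(f,[470,523,610]))
x=460.4+62*np.cos(yaw);print(plan([x,np.polyval(f,x),33],yaw))
```

```text
16 -0.2906701589552804 [-187.91249715 -203.76706393 -229.79248487]
(array([  3.4, 166.8,  -4.6]), 'roll', 0.004, 'yaw now', 2.855)
```

```bash
python3 -m crank '[{"dp":[3,40,-4],"roll":0,"gripper":60},{"dp":[3,80,-4],"roll":0,"gripper":60},{"dp":[3,120,-4],"roll":0,"gripper":60},{"dp":[3,150,-4],"roll":0,"gripper":60},{"dp":[3,167,-4],"roll":0,"gripper":60},{"dp":[3,167,-4],"roll":0,"gripper":60},{"dp":[3,167,-4],"roll":0,"gripper":60}]' 40
python3 - <<'E'
from h import *
print(plan([519.8,-202.8,33],-.2907), ctrl.sense()["eef_pos"])
E
```

```text
time_s: 3.4
eef_pos: [520.3, -203.4, 32.9]
ee_rot: [-0.101, 0.101, 0.7, -0.7]
force: [0.1, -0.4, 0.3]
grip_width: 0.764
(array([ 0.6, -0.1, -0.4]), 'roll', 0.004, 'yaw now', 2.855) [ 520.27507653 -203.35339499   32.85826953]
```

```bash
python3 -m crank '[{"dp":[0,0,0],"roll":0,"gripper":255},{"dp":[0,0,0],"roll":0,"gripper":255},{"dp":[0,0,0],"roll":0,"gripper":255},{"dp":[0,0,0],"roll":0,"gripper":255},{"dp":[0,0,0],"roll":0,"gripper":255},{"dp":[0,0,0],"roll":0,"gripper":255},{"dp":[0,0,0],"roll":0,"gripper":255},{"dp":[0,0,0],"roll":0,"gripper":255}]' 40;  python3 -m crank '[{"dp":[0,-30,0],"roll":0,"gripper":255},{"dp":[0,-60,0],"roll":0,"gripper":255},{"dp":[0,-60,0],"roll":0,"gripper":255},{"dp":[0,-60,0],"roll":0,"gripper":255}]'
python3 - <<'E'
from h import *
P={n:eyes.capture(n) for n in("wrist","top","scene")};save(P["wrist"],"w2.png")
Z=dict(bracket=0,eye=30,loop_top=85)
for n in P:
  for l,z in Z.items():
    for r in models.spot_point(P[n],l):
      if r["confidence"]>.2: print(n,l,np.round(r["centre"]),round(r["confidence"],2),atz(P[n],r["centre"],z).round(1)[:2])
for l,z in dict(hook=90,scoop=60,handle=90).items():
    r=models.spot_point(P["wrist"],l)
    if r: print(l,np.round(r[0]["centre"]),r[0]["confidence"],atz(P["wrist"],r[0]["centre"],z).round(1))
print(ctrl.sense()["eef_pos"])
E
```

```text
time_s: 4.07
eef_pos: [521.0, -202.9, 33.5]
ee_rot: [0.1, -0.101, -0.7, 0.7]
force: [-1.3, 0.2, 6.4]
grip_width: 0.152
time_s: 4.4
eef_pos: [521.2, -202.9, 93.7]
ee_rot: [0.1, -0.101, -0.7, 0.7]
force: [0.2, -0.8, -1.1]
grip_width: 0.155
wrist bracket [121. 309.] 0.94 [481.4  -1.8]
wrist eye [ 92. 330.] 0.75 [484.7  -1.7]
wrist loop_top [  8. 360.] 0.93 [510.2 -10.6]
top bracket [301. 246.] 0.88 [485.2   0. ]
top bracket [265. 196.] 0.74 [632.2 104.3]
top eye [301. 246.] 0.93 [483.5  -2.2]
top eye [263. 192.] 0.72 [637.5 105.8]
top eye [308. 172.] 0.64 [695.  -23.5]
top loop_top [264. 178.] 0.75 [669.3  95.4]
top loop_top [306. 235.] 0.71 [509.6 -16.5]
scene bracket [295. 184.] 0.66 [480.1   9.3]
scene eye [296. 180.] 0.85 [489.1   5.2]
scene eye [349. 180.] 0.69 [642.5 108.3]
scene loop_top [296. 180.] 0.62 [514.1 -28.4]
scene loop_top [355. 176.] 0.55 [669.9  95.1]
hook [324.  54.] 0.9 [ 611.4 -229.3   90. ]
scoop [324. 324.] 0.82 [ 462.  -185.7   60. ]
handle [322. 254.] 0.86 [ 525.1 -202.8   90. ]
[ 520.63190221 -202.62320861   92.49275499]
```

Run:
```python
from h import *
print(plan([480,80,170],-.2))
```

```text
(array([ 118.5,  -77.5, -259.8]), 'roll', -0.085, 'yaw now', 2.856)
```

```bash
python3 -m crank '[{"dp":[0,-40,0],"roll":0,"gripper":255},{"dp":[0,-77,0],"roll":0,"gripper":255},{"dp":[30,-77,-40],"roll":0,"gripper":255},{"dp":[118,-77,-260],"roll":-0.085,"gripper":255},{"dp":[118,-77,-260],"roll":-0.085,"gripper":255},{"dp":[118,-77,-260],"roll":-0.085,"gripper":255},{"dp":[118,-77,-260],"roll":-0.085,"gripper":255},{"dp":[118,-77,-260],"roll":-0.085,"gripper":255},{"dp":[118,-77,-260],"roll":-0.085,"gripper":255},{"dp":[118,-77,-260],"roll":-0.085,"gripper":255}]'
python3 - <<'E'
from h import *
print(plan([480,80,170],-.2))
E
```

```text
time_s: 5.98
eef_pos: [479.3, 85.2, 169.7]
ee_rot: [-0.069, 0.069, 0.704, -0.703]
force: [-0.3, -0.7, -1.7]
grip_width: 0.153
(array([-1.7, -0.3,  5. ]), 'roll', 0.005, 'yaw now', 2.947)
```

```bash
python3 -m crank '[{"dp":[0,0,0],"roll":0,"gripper":255},{"dp":[0,0,0],"roll":0,"gripper":255}]'
python3 - <<'E'
from h import *
p=eyes.capture("wrist");save(p,"w3.png",s=1.25)
Z=dict(bracket=0,eye=30,loop_top=85,hook=167,scoop=137,handle=167)
for l,z in Z.items():
    for r in models.spot_point(p,l):
      if r["confidence"]>.2: print(l,np.round(r["centre"]),round(r["confidence"],2),atz(p,r["centre"],z).round(1)[:2])
print(ctrl.sense()["eef_pos"])
E
```

```text
time_s: 6.15
eef_pos: [480.7, 79.7, 169.6]
ee_rot: [0.07, -0.071, -0.703, 0.704]
force: [0.4, 0.0, -0.6]
grip_width: 0.151
bracket [264.  31.] 0.71 [637.6 104.1]
bracket [400. 173.] 0.68 [479.4  -2.7]
eye [263.  20.] 0.98 [636.2  99.5]
eye [410. 172.] 0.84 [485.1  -5. ]
loop_top [442. 146.] 0.76 [512.2 -15.2]
hook [324.  55.] 0.61 [572.1  61.3]
scoop [324. 321.] 0.94 [423.6  91. ]
[480.68911219  79.45854609 169.50918189]
```

View pics/w3.png

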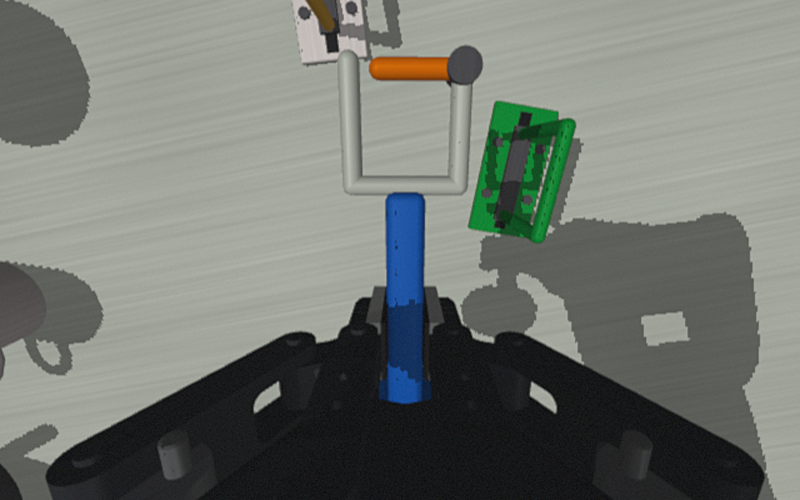

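The wrist view shows the scoop held straight, with the gate shut and its hinge on the right. The aluminium base is cut off at the top edge (view 300–365, 0–64). I need to move forward and sideways to see the whole bracket.

Run:
```python
from h import *
print(plan([570,45,180],-.1))
```

```text
(array([-94.4, -10.5,  15.9]), 'roll', -0.101, 'yaw now', 2.94)
```

```bash
python3 -m crank '[{"dp":[-94,-10,16],"roll":-0.1,"gripper":255},{"dp":[-94,-10,16],"roll":-0.1,"gripper":255},{"dp":[-94,-10,16],"roll":-0.1,"gripper":255},{"dp":[-94,-10,16],"roll":-0.1,"gripper":255},{"dp":[-94,-10,16],"roll":-0.1,"gripper":255},{"dp":[-94,-10,16],"roll":-0.1,"gripper":255}]'
python3 - <<'E'
from h import *
p=eyes.capture("wrist");save(p,"w4.png",s=1.25)
Z=dict(bracket=0,eye=30,loop_top=85,hook=177)
for l,z in Z.items():
    for r in models.spot_point(p,l):
      if r["confidence"]>.2: print(l,np.round(r["centre"]),round(r["confidence"],2),atz(p,r["centre"],z).round(1)[:2])
print(ctrl.sense()["eef_pos"])
E
```

```text
time_s: 7.0
eef_pos: [568.8, 45.9, 179.2]
ee_rot: [-0.036, 0.035, 0.706, -0.706]
force: [1.1, 0.6, -1.1]
grip_width: 0.15
bracket [263. 127.] 0.93 [636.3 103.1]
bracket [373. 252.] 0.69 [480.9  -4.5]
eye [257. 128.] 0.96 [636.3 102.4]
eye [374. 261.] 0.94 [486.3  -0.8]
loop_top [405. 261.] 0.69 [513.5 -18.7]
loop_top [237.  80.] 0.64 [671.   98.2]
hook [326.  52.] 0.84 [662.3  35.2]
[569.13446075  45.99609586 179.72581044]
```

View pics/w4.png

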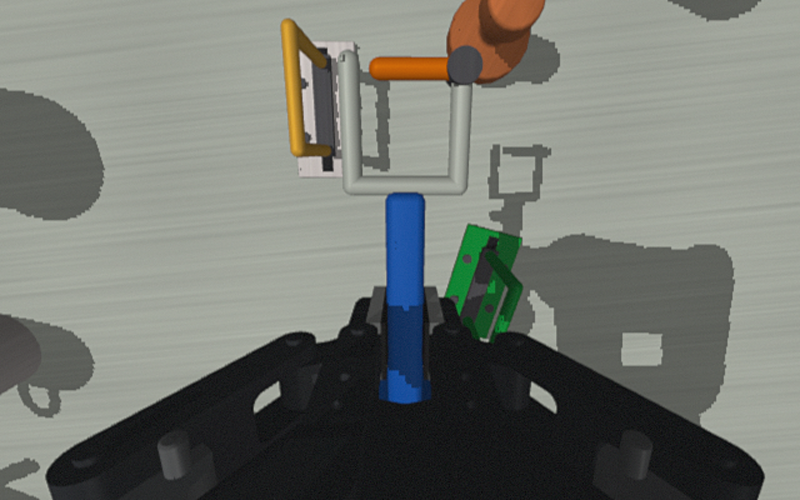

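The wrist view shows the brass top bar from (298,153) to (288,24) and the slot from (328,170) to (320,48). The near post runs down to about (328,150). I'll triangulate from these.

Run:
```python
from h import *
p=eyes.capture("wrist")
P=lambda u,v,z:atz(p,[u/1.25,v/1.25],z)[:2]
for n,a,b,z in[("bar",(298,153),(288,24),85),("slot",(328,170),(320,48),6)]:
  A=P(*a,z);B=P(*b,z);print(n,A,B,np.linalg.norm(A-B),np.arctan2(*(B-A)[::-1]))
# bar edges per-row by colour
hsv=cv2.cvtColor(p["color"],cv2.COLOR_RGB2HSV);m=cv2.inRange(hsv,(12,130,70),(28,255,255));m[:, :200]=0;m[:,262:]=0;m[140:]=0
q=[]
for v in range(24,114,4):
  c=np.where(m[v])[0]
  if len(c): c=c[c<c[0]+12]; q.append(atz(p,[(c[0]+c[-1])/2,v],85)[:2])
q=np.array(q);f=np.polyfit(q[:,0],q[:,1],1);print("barfit yaw",np.arctan(f[0]),np.polyval(f,[636,671]),np.abs(q[:,1]-np.polyval(f,q[:,0])).max())
yy,xx=np.where(m);print("bar rows",yy.min(),yy.max(),"post rightmost col",xx.max())
# base white mask rect at z=6
w=cv2.inRange(hsv,(0,0,165),(180,40,255));w[:,:225]=0;w[:,284:]=0;w[145:]=0
ys,xs=np.where(w>0);print(xs.min(),xs.max(),ys.min(),ys.max(),len(xs))
# left edge of base 
print("corners", P(300,177,6),P(354,42,6))
```

```text
bar [641.92655799 102.85348916] [710.08177795  96.014841  ] 68.49745335642159 -0.10000459785759605
slot [628.23825088 103.68625506] [718.85828778  95.43700446] 90.99473184941324 -0.09078099299799504
barfit yaw -0.10401355170501429 [103.38001024  99.72635032] 0.31765062314447334
bar rows 16 125 post rightmost col 261
225 283 0 144 2962
corners [624.93398723 127.8382245 ] [720.31897945  69.07495534]
```

Run:
```python
from h import *
p=eyes.capture("wrist");s=ctrl.sense();z=s["eef_pos"][2]-3
P=lambda u,v,z:atz(p,[u/1.25,v/1.25],z)[:2]
print(s["eef_pos"],s["force"],proj(p,s["eef_pos"]))
M=rot(s).as_matrix();x=-M[:2,0];n=np.array([-x[1],x[0]]);print("yaw",np.arctan2(x[1],x[0]))
T=s["eef_pos"][:2]
for nm,a,zz in[("armL back",(352,186),z),("armR back",(459,186),z),("armL end",(347,60),z),("hinge",(464,65),z),("gatefree",(376,68),z),("handle hookend",(405,205),z+6),("handle near",(405,300),z+6)]:
  d=P(*a,zz)-T;print(nm,d@x,d@n)
pt=np.array([643,102.6])-T;print("post",pt@x,pt@n)
```

```text
[569.30416701  45.86308106 179.70212368] [ 1.13367673 -0.32297069 -0.76091012] [323.7347195 264.8674079]
yaw -0.09992388529779443
armL back 55.412121812835935 18.63803187379103
armR back 55.37873860044901 -19.318794286369084
armL end 95.8589032046597 18.64117204124897
hinge 94.36780239404801 -19.38946635754091
gatefree 93.4924877875047 9.28572691216934
handle hookend 49.5064802270963 -0.14121725701668
handle near 14.352013740740716 -0.12671974151762178
post 67.66827600251487 63.805626110652526
```

The hook in grip is straight and consistent: the back is 55.4 mm ahead of the TCP, so the TCP is at scoop x≈59.6 and the gate line 93 mm ahead. The next stage is a point short of the eye, offset so that the post meets y=+5 on the gate.

Run:
```python
from h import *
print(plan([505,111.6,180],-.0985),plan([505,111.6,37],-.0985))
```

```text
(array([ 70.5,  -0.3, -59. ]), 'roll', -0.001, 'yaw now', 3.042) (array([ 70.6, 142.7, -59. ]), 'roll', -0.001, 'yaw now', 3.042)
```

```bash
python3 -m crank '[{"dp":[70,0,-30],"roll":0,"gripper":255},{"dp":[70,0,-59],"roll":0,"gripper":255},{"dp":[70,0,-59],"roll":0,"gripper":255},{"dp":[70,35,-59],"roll":0,"gripper":255},{"dp":[70,70,-59],"roll":0,"gripper":255},{"dp":[70,105,-59],"roll":0,"gripper":255},{"dp":[70,130,-59],"roll":0,"gripper":255},{"dp":[70,142,-59],"roll":0,"gripper":255},{"dp":[70,142,-59],"roll":0,"gripper":255},{"dp":[70,142,-59],"roll":0,"gripper":255}]'
python3 -m crank '[{"dp":[0,0,0],"roll":0,"gripper":255},{"dp":[0,0,0],"roll":0,"gripper":255}]'
python3 - <<'E'
from h import *
p=eyes.capture("wrist");save(p,"w5.png",s=1.25)
s=ctrl.sense();print(plan([520,110.1,37],-.0985),s["eef_pos"],s["force"])
E
```

```text
time_s: 8.18
eef_pos: [505.9, 111.4, 37.8]
ee_rot: [0.035, -0.035, -0.706, 0.706]
force: [-0.3, 0.4, -0.1]
grip_width: 0.153
time_s: 8.35
eef_pos: [506.4, 111.4, 38.7]
ee_rot: [-0.035, 0.036, 0.706, -0.706]
force: [0.3, 0.7, -1.3]
grip_width: 0.155
(array([-13.8,   1.6,  -0.1]), 'roll', -0.002, 'yaw now', 3.041) [506.28493896 111.41842665  38.57442322] [-0.14410435  0.77107075 -2.01132205]
```

View pics/w5.png

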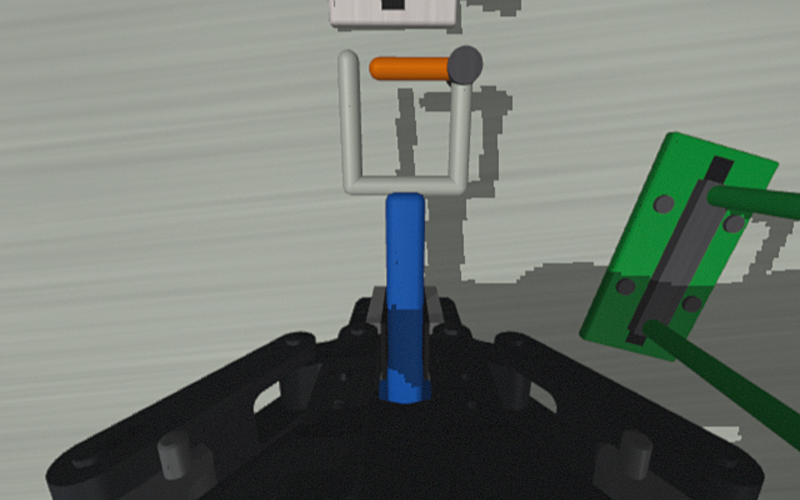

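The wrist view is aligned. The slot centre is at view column 393 against the hook axis at 405 (2.56 px/mm), so the post will be at about y=+4.5. The gate is shut. I'll advance slowly.

```bash
python3 -m crank '[{"dp":[-6,1,0.4],"roll":0,"gripper":255},{"dp":[-12,1,0.4],"roll":0,"gripper":255},{"dp":[-18,1,0.4],"roll":0,"gripper":255},{"dp":[-24,1,0.4],"roll":0,"gripper":255},{"dp":[-24,1,0.4],"roll":0,"gripper":255},{"dp":[-24,1,0.4],"roll":0,"gripper":255}]'
python3 -m crank '[{"dp":[-1,0,0],"roll":0,"gripper":255},{"dp":[-2,0,0],"roll":0,"gripper":255},{"dp":[-3,0,0],"roll":0,"gripper":255},{"dp":[-4,0,0],"roll":0,"gripper":255},{"dp":[-4,0,0],"roll":0,"gripper":255}]'
python3 -m crank '[{"dp":[-1,0,0],"roll":0,"gripper":255},{"dp":[-2,0,0],"roll":0,"gripper":255},{"dp":[-3,0,0],"roll":0,"gripper":255},{"dp":[-4,0,0],"roll":0,"gripper":255},{"dp":[-4,0,0],"roll":0,"gripper":255}]'
```

```text
time_s: 8.9
eef_pos: [529.8, 108.5, 36.4]
ee_rot: [0.035, -0.035, -0.706, 0.706]
force: [-0.2, 0.7, -1.9]
grip_width: 0.153
time_s: 9.32
eef_pos: [533.7, 108.2, 36.6]
ee_rot: [0.035, -0.035, -0.706, 0.706]
force: [0.5, 0.7, -1.3]
grip_width: 0.151
time_s: 9.73
eef_pos: [537.8, 107.8, 36.6]
ee_rot: [-0.035, 0.036, 0.706, -0.706]
force: [0.7, 0.1, -1.3]
grip_width: 0.153
```

```bash
for i in 1; do python3 -m crank '[{"dp":[-1,0,0],"roll":0,"gripper":255},{"dp":[-2,0,0],"roll":0,"gripper":255},{"dp":[-2,0,0],"roll":0,"gripper":255}]'|grep -E 'eef_pos|force'
python3 -m crank '[{"dp":[-1,0,0],"roll":0,"gripper":255},{"dp":[-2,0,0],"roll":0,"gripper":255},{"dp":[-2,0,0],"roll":0,"gripper":255}]'|grep -E 'eef_pos|force'
python3 -m crank '[{"dp":[-1,0,0],"roll":0,"gripper":255},{"dp":[-2,0,0],"roll":0,"gripper":255},{"dp":[-2,0,0],"roll":0,"gripper":255}]'|grep -E 'eef_pos|force'; done
```

```text
eef_pos: [539.8, 107.6, 36.6]
force: [0.1, 0.5, -1.1]
eef_pos: [541.8, 107.4, 36.6]
force: [-0.4, 0.1, -1.5]
eef_pos: [542.9, 107.3, 36.2]
force: [-4.5, 0.7, -0.6]
```

```bash
python3 -m crank '[{"dp":[-1,0,0],"roll":0,"gripper":255},{"dp":[-2,0,0],"roll":0,"gripper":255},{"dp":[-2,0,0],"roll":0,"gripper":255}]'|grep -E 'eef_pos|force'
python3 -m crank '[{"dp":[-1,0,0],"roll":0,"gripper":255},{"dp":[-2,0,0],"roll":0,"gripper":255},{"dp":[-2,0,0],"roll":0,"gripper":255}]'|grep -E 'eef_pos|force'
```

```text
eef_pos: [545.3, 107.0, 36.4]
force: [-5.1, 0.4, -1.2]
eef_pos: [547.6, 106.8, 36.5]
force: [-4.8, 0.0, -1.0]
```

Contact came at TCP x≈542, and the gate is now yielding at about 5 N, as described. I'll continue.

```bash
python3 -m crank '[{"dp":[-1,0,0],"roll":0,"gripper":255},{"dp":[-2,0,0],"roll":0,"gripper":255},{"dp":[-3,0,0],"roll":0,"gripper":255},{"dp":[-4,0,0],"roll":0,"gripper":255},{"dp":[-4,0,0],"roll":0,"gripper":255}]'|grep -E 'eef_pos|force'
python3 -m crank '[{"dp":[-1,0,0],"roll":0,"gripper":255},{"dp":[-2,0,0],"roll":0,"gripper":255},{"dp":[-3,0,0],"roll":0,"gripper":255},{"dp":[-4,0,0],"roll":0,"gripper":255},{"dp":[-4,0,0],"roll":0,"gripper":255}]'|grep -E 'eef_pos|force'
python3 -m crank '[{"dp":[-1,0,0],"roll":0,"gripper":255},{"dp":[-2,0,0],"roll":0,"gripper":255},{"dp":[-3,0,0],"roll":0,"gripper":255},{"dp":[-4,0,0],"roll":0,"gripper":255},{"dp":[-4,0,0],"roll":0,"gripper":255}]'|grep -E 'eef_pos|force'
```

```text
eef_pos: [551.4, 106.5, 36.4]
force: [-5.9, 0.7, -0.8]
eef_pos: [555.2, 106.1, 36.3]
force: [-4.9, 0.6, -1.7]
eef_pos: [559.2, 105.6, 36.3]
force: [-5.5, -1.5, -1.3]
```

Run:
```python
from h import *
p=eyes.capture("wrist");save(p,"w6.png",(200,0,440,180),3)
s=ctrl.sense();print(s["eef_pos"],s["force"],s["wrist_torque"],s["grip_width"])
```

```text
[559.20436447 105.51322347  36.29149334] [-4.63326945 -0.81738725 -1.40213599] [-0.13301789  0.82079763 -0.08662155] 0.1573571006146119
```

View pics/w6.png

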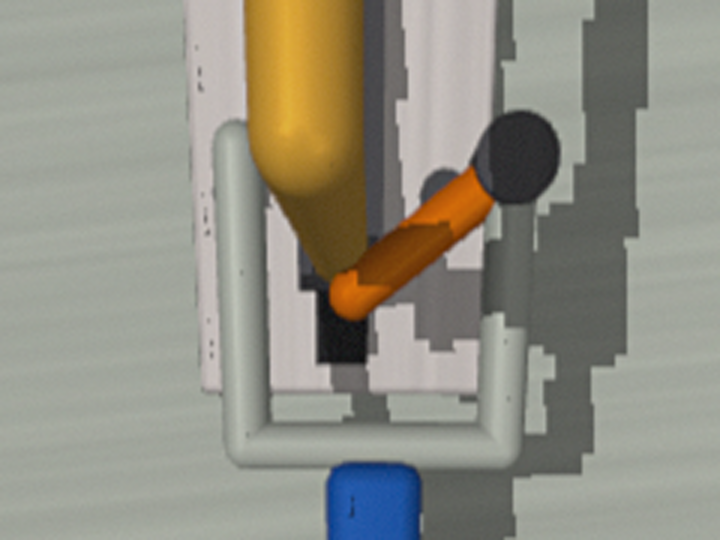

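The close crop shows the post inside the mouth and the gate pushed in about 35° near its free end. The force is still about 5 N.

```bash
python3 -m crank '[{"dp":[-1,0,0],"roll":0,"gripper":255},{"dp":[-2,0,0],"roll":0,"gripper":255},{"dp":[-3,0,0],"roll":0,"gripper":255},{"dp":[-4,0,0],"roll":0,"gripper":255},{"dp":[-4,0,0],"roll":0,"gripper":255}]'|grep -E 'eef_pos|force'
python3 -m crank '[{"dp":[-1,0,0],"roll":0,"gripper":255},{"dp":[-2,0,0],"roll":0,"gripper":255},{"dp":[-3,0,0],"roll":0,"gripper":255},{"dp":[-4,0,0],"roll":0,"gripper":255},{"dp":[-4,0,0],"roll":0,"gripper":255}]'|grep -E 'eef_pos|force'
python3 -m crank '[{"dp":[-1,0,0],"roll":0,"gripper":255},{"dp":[-2,0,0],"roll":0,"gripper":255},{"dp":[-3,0,0],"roll":0,"gripper":255},{"dp":[-3,0,0],"roll":0,"gripper":255}]'|grep -E 'eef_pos|force'
```

```text
eef_pos: [563.4, 105.0, 36.4]
force: [-4.6, -3.0, -2.0]
eef_pos: [567.7, 104.3, 36.5]
force: [-3.3, -3.6, -1.5]
eef_pos: [571.1, 103.9, 36.7]
force: [-1.9, -6.3, -1.1]
```

```bash
python3 -m crank '[{"dp":[-1,0,0],"roll":0,"gripper":255},{"dp":[-2,0,0],"roll":0,"gripper":255},{"dp":[-2,0,0],"roll":0,"gripper":255}]'|grep -E 'eef_pos|force'
python3 -m crank '[{"dp":[-1,0,0],"roll":0,"gripper":255},{"dp":[-1,0,0],"roll":0,"gripper":255},{"dp":[-1,0,0],"roll":0,"gripper":255}]'|grep -E 'eef_pos|force'
python3 - <<'E'
from h import *
p=eyes.capture("wrist");save(p,"w7.png",(200,0,440,180),3)
s=ctrl.sense();print(s["eef_pos"],s["force"])
E
```

```text
eef_pos: [573.4, 104.2, 37.0]
force: [0.1, 0.5, -0.4]
eef_pos: [573.6, 104.4, 36.7]
force: [-0.3, -0.2, -0.3]
[573.56452891 104.35090978  36.64294784] [ 0.10489145 -0.38096194 -1.22574052]
```

View pics/w7.png

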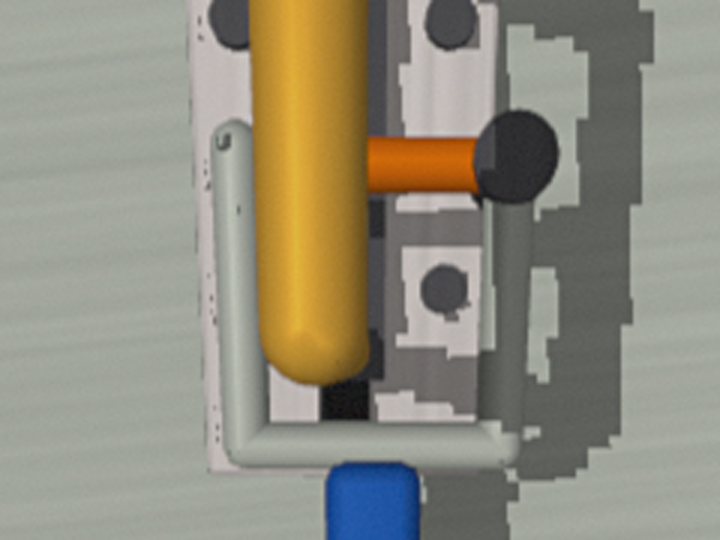

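The force dropped to zero and the crop shows the gate shut straight across behind the post. Now the light tug.

```bash
python3 -m crank '[{"dp":[2,0,0],"roll":0,"gripper":255},{"dp":[5,0,0],"roll":0,"gripper":255},{"dp":[8,0,0],"roll":0,"gripper":255},{"dp":[11,0,0],"roll":0,"gripper":255},{"dp":[13,0,0],"roll":0,"gripper":255},{"dp":[13,0,0],"roll":0,"gripper":255}]'|grep -E 'eef_pos|force'
python3 -m crank '[{"dp":[0.5,0,0],"roll":0,"gripper":255},{"dp":[1,0,0],"roll":0,"gripper":255},{"dp":[1,0,0],"roll":0,"gripper":255}]'|grep -E 'eef_pos|force'
python3 -m crank '[{"dp":[0.5,0,0],"roll":0,"gripper":255},{"dp":[1,0,0],"roll":0,"gripper":255},{"dp":[1,0,0],"roll":0,"gripper":255}]'|grep -E 'eef_pos|force'
```

```text
eef_pos: [560.0, 105.6, 36.6]
force: [0.8, -0.2, -1.1]
eef_pos: [559.4, 105.6, 36.5]
force: [0.8, -0.2, -1.8]
eef_pos: [558.4, 105.7, 36.5]
force: [0.2, -0.5, -1.5]
```

```bash
python3 -m crank '[{"dp":[0.5,0,0],"roll":0,"gripper":255},{"dp":[0.5,0,0],"roll":0,"gripper":255},{"dp":[0.5,0,0],"roll":0,"gripper":255}]'|grep -E 'eef_pos|force'
python3 -m crank '[{"dp":[0.5,0,0],"roll":0,"gripper":255},{"dp":[0.5,0,0],"roll":0,"gripper":255},{"dp":[0.5,0,0],"roll":0,"gripper":255}]'|grep -E 'eef_pos|force'
```

```text
eef_pos: [558.0, 105.7, 36.6]
force: [0.6, -0.2, -1.8]
eef_pos: [557.8, 105.7, 36.7]
force: [2.2, -0.4, -1.7]
```

```bash
python3 -m crank '[{"dp":[0.3,0,0],"roll":0,"gripper":255},{"dp":[0.6,0,0],"roll":0,"gripper":255},{"dp":[0.6,0,0],"roll":0,"gripper":255}]'|grep -E 'eef_pos|force'
```

```text
eef_pos: [557.5, 105.8, 36.8]
force: [5.3, -1.2, -3.1]
```

The tug reached about 5.3 N and the gate holds. I'll hold it briefly, relax by 5 mm, then lower to the counter.

```bash
python3 -m crank '[{"dp":[0,0,0],"roll":0,"gripper":255},{"dp":[0,0,0],"roll":0,"gripper":255},{"dp":[0,0,0],"roll":0,"gripper":255}]'|grep -E 'eef_pos|force'
python3 -m crank '[{"dp":[-2,0,0],"roll":0,"gripper":255},{"dp":[-4,0,0],"roll":0,"gripper":255},{"dp":[-6,0,0],"roll":0,"gripper":255},{"dp":[-6,1,0],"roll":0,"gripper":255},{"dp":[-6,2,0],"roll":0,"gripper":255},{"dp":[-6,2.5,0],"roll":0,"gripper":255},{"dp":[-6,2.5,0],"roll":0,"gripper":255}]'|grep -E 'eef_pos|force'
python3 -m crank '[{"dp":[0,0.4,0],"roll":0,"gripper":255},{"dp":[0,0.4,0],"roll":0,"gripper":255},{"dp":[0,0.4,0],"roll":0,"gripper":255}]'|grep -E 'eef_pos|force'
```

```text
eef_pos: [557.5, 105.8, 36.8]
force: [4.9, -0.3, -2.2]
eef_pos: [562.6, 105.3, 33.8]
force: [-0.5, -0.9, -1.2]
eef_pos: [562.8, 105.2, 33.6]
force: [-0.1, 1.2, -0.9]
```

```bash
python3 -m crank '[{"dp":[0,0.4,0],"roll":0,"gripper":255},{"dp":[0,0.4,0],"roll":0,"gripper":255},{"dp":[0,0.4,0],"roll":0,"gripper":255}]'|grep -E 'eef_pos|force'
python3 -m crank '[{"dp":[0,0.4,0],"roll":0,"gripper":255},{"dp":[0,0.4,0],"roll":0,"gripper":255},{"dp":[0,0.4,0],"roll":0,"gripper":255}]'|grep -E 'eef_pos|force'
```

```text
eef_pos: [562.9, 105.3, 33.5]
force: [-1.6, -0.4, 2.8]
eef_pos: [562.9, 105.2, 33.5]
force: [-4.0, -0.9, 6.9]
```

The scoop is standing, at the same TCP z=33.5 as at the grasp. I'll ease off, open and rise.

```bash
python3 -m crank '[{"dp":[0,-0.5,0],"roll":0,"gripper":255},{"dp":[0,-0.5,0],"roll":0,"gripper":180},{"dp":[0,-0.5,0],"roll":0,"gripper":140},{"dp":[0,-0.5,0],"roll":0,"gripper":100},{"dp":[0,-0.5,0],"roll":0,"gripper":90},{"dp":[0,-0.5,0],"roll":0,"gripper":90},{"dp":[0,-0.5,0],"roll":0,"gripper":90}]'
python3 -m crank '[{"dp":[5,-10,0],"roll":0,"gripper":90},{"dp":[5,-30,0],"roll":0,"gripper":90},{"dp":[5,-60,0],"roll":0,"gripper":90},{"dp":[5,-95,0],"roll":0,"gripper":90},{"dp":[5,-130,0],"roll":0,"gripper":90},{"dp":[40,-130,0],"roll":0,"gripper":90},{"dp":[40,-130,0],"roll":0,"gripper":90},{"dp":[40,-130,0],"roll":0,"gripper":90}]'
python3 - <<'E'
from h import *
p=eyes.capture("wrist");q=eyes.capture("scene")
a=cv2.resize(p["color"][:,120:520,::-1],(400,400));b=cv2.resize(q["color"][130:290,220:380,::-1],(400,400),interpolation=cv2.INTER_CUBIC)
cv2.imwrite("pics/end.png",np.hstack([a,b]))
t=eyes.capture("top")
for l,z in dict(scoop=0,handle=30,hook=30).items():
  for r in models.spot_point(p,l)[:2]: print(l,round(r["confidence"],2),atz(p,r["centre"],z).round(1)[:2])
for l in("tumbler","tamper","jug","sugar_bowl","canister","saucer","bracket"):
  r=models.spot_point(t,l)
  if r: print(l,np.round(r[0]["centre"]))
print(ctrl.sense()["force"])
E
```

```text
time_s: 17.92
eef_pos: [562.8, 105.3, 33.3]
ee_rot: [-0.035, 0.035, 0.706, -0.706]
force: [0.4, -0.1, 0.5]
grip_width: 0.648
time_s: 18.58
eef_pos: [522.0, 109.5, 164.5]
ee_rot: [-0.035, 0.036, 0.706, -0.706]
force: [0.7, -0.8, 0.1]
grip_width: 0.644
scoop 0.76 [502.3 109.6]
scoop 0.49 [495.  449.4]
handle 0.63 [565.8 106.1]
hook 0.8 [655.5  95.9]
tumbler [355. 153.]
tamper [310. 168.]
jug [146. 245.]
sugar_bowl [472. 191.]
canister [158. 176.]
saucer [470. 274.]
bracket [301. 246.]
[-0.75991733 -0.22608996 -0.31865265]
```

View pics/end.png

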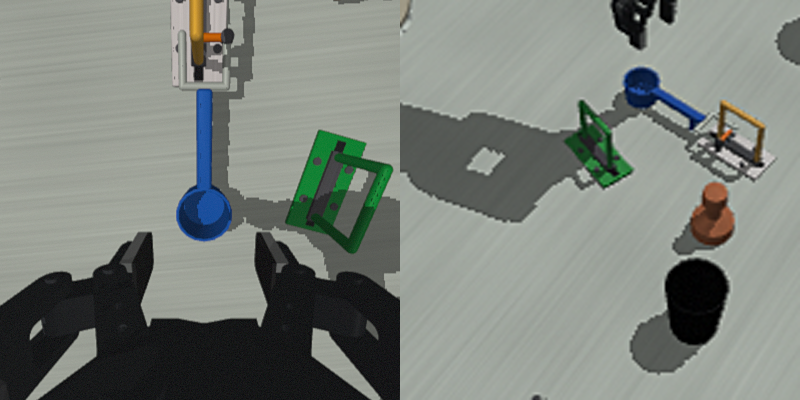

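The scoop stands level with the gate shut behind the near post. The gripper is clear of everything and the other things are in place, so I'm handing in.

```bash
python3 -c "
from rig import ctrl
print(ctrl.finish_job())"
```

```text
the job is handed in; nothing more can be done
None
```

The blue scoop nearest the robot is clipped to the brass eye, standing level on the counter and let go. I handed the job in at about 19 s.

- **Clipping:** The gate met the post at TCP x≈542. It opened at about 5 N, with a peak reading of about 6.6 N just before the snap. It sprang shut about 31 mm after contact and the force fell to zero; a close crop showed it closed behind the post.
- **Tug:** Drawing the scoop back, the closed gate held at about 5 N (5.3 N, then 4.9 N while held).
- **Setting down:** I slackened the tug by about 5 mm, then lowered the scoop until it pressed the counter with about 7 N, at the same height as at the grasp. At that moment the sensor also read about 4 N sideways, which was gone after I eased off and opened the gripper.
- **Last checks:** The final wrist and scene views show the scoop clipped and level, with the gripper clear. In the top view the other objects are within about 4 pixels of where they started, which is about the detector's scatter. For the bracket, that check found only the green look-alike; the aluminium one shows in place in the final views.

No check failed.

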